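# Load the wire bonder's work stage and hold its clamp key home

### The arm

A 6-joint arm with a two-finger parallel gripper is mounted at the origin on the work surface. World frame = base frame: x ahead of the robot, y to its left, z up, the work surface at z = 0. Lengths are in m, angles in rad, forces in N, time in s.
With the tool pointing down it reaches from about 0.3 to 0.85 m from the base axis. Payload 5.4 kg.
Tool frame: the origin (TCP) lies on the mounting face of the last link; the fingertips stand 173 mm ahead of it and the grasp point (between the pads) lies 155 mm ahead of it (env.tcp_to_grasp is the distance from the TCP to the grasp point, in m); x points along the fingers, y is the direction in which the jaws open and shut, and the axes are right-handed (so a half turn about x gives the same grasp; the last joint's range is limited). The gripper opens to 85 mm and grips with 20 to 120 N. Pads are 22 mm wide; open, the fingers measure 114 mm over their backs; the gripper's body (76 mm by 85 mm) begins 54 mm behind the grasp point. The pads swing forward as they close: fully open they stand 13 mm farther back than shut.
Start: joints at [-1.45, 0.158, 1.597, -0, 1.386, -0.21], TCP at [0.187, -0.544, 0.405] pointing down, gripper open.
Joint ranges: [-2.91, 2.91], [-0.94, 2.29], [0.18, 2.7], [-1.29, 4.43], [0.17, 2.64], [-3, 3]. Speed limits (rad/s): [2.57, 2.57, 3.14, 3.14, 3.14, 3.14].

### API

Orientations are given as a unit quaternion [w, x, y, z].
In Python, from workcell import env gives the robot as it stands.
- The arm moves only by the tool carry_out, never from a script. Its argument "deltas" is a list of rows, each a list of 7 numbers: the shift along the tool's x, y, z in mm, then the turn, a rotation vector about the tool's x, y, z in rad, then the finger opening in mm, from 0 to 85.4. A call has exactly 5 rows; each row shifts and turns the pose as measured when the row begins, along the tool's axes as they then stand; what a row does not reach is not made up. A row lasts 1/12 s, in which the tool goes at most 41.7 mm and 7.16 degrees, less where a joint would pass 70% of its speed; a pose out of reach is approached as far as the arm can. A call with a gripper value outside its range is refused whole. The fingers move at their own pace and stop on an object; "newtons" is the grip in N (left out, the last holds). Time passes only in rows, so rows that do not move let the fingers close, or fill a call up. It gives the time, the measured TCP pose, the force and the opening at its end, in the units of the state.
- env.state(): the state, without advancing time (a new reading comes with each control period).
- env.read_camera(name): name is "scene" or "top" or "wrist"; returns a dict with "image" (420x560x3 uint8, blue, green, red), "fx", "fy", "cx", "cy" (pixels), "xyz" and "orientation" of the camera in the world. Camera axes: x right, y down, z forward; pixel columns grow to the right and rows downward; lengths in m; the calibration is good to about 2 mm. A picture is of the moment at which its call begins. There is no depth.
- env.job_done(): hands the job in, once; it reports no verdict.
The state is a dict: "t": time; "joint_pos": joint angles; "dq": joint speeds; "joint_torque": joint torques, N m; "position": TCP position; "tool_rot": TCP orientation; "ft_force": force on the tool from outside, world axes, zero at the start; "moment": the same for the moment, N m; "grip_width": finger opening in m.
Only numpy, scipy, OpenCV 4.12 (cv2) and the standard library are available. Lean on these libraries where they do the work, as an engineer would, in place of code of your own. Each camera call takes 0.05 s, during which the arm holds its last target. There are 200 camera calls.

### The job

Lift the substrate carrier by its upright tab, seat it flat and square in the pocket of the work stage and let go of it. Then take the square-headed splined key from its parking block, put its stem into the splined socket of the stage, turn it until the splines mesh, and push it down against the spring until its collar sits on the socket's top face. Finish while still gripping the key and holding it pressed fully home; leave the carrier seated and the other things on the bench where they are.

Things in the scene. Friction and masses are not known exactly. Their poses are not given: they have to be found in the camera images.
- carrier_grip (a point): Loose aluminium substrate carrier, 0.18 kg: plate 50 (x) x 70 (y) x 8 mm with two white substrates, and an upright tab in its middle, 12 mm thick (x), 36 wide (y), 40 high above the plate. Grip the tab across its 12 mm. Point on the tab's axis 24 mm above the plate's top, 32 above its underside; z up. Starts flat on the bench. Same after a half turn.
- pocket (a point): Centre of the flat floor of the rectangular pocket in the fixed aluminium work stage (base 140 x 270 mm); 25 mm above the bench, z up. Pocket 54 (x) x 74 (y) mm, 8 deep: a seated carrier's plate is flush with the walls, its grip point 32 mm above this point, its y along the pocket's y, either way round.
- toe (a joint): Clamp toe on the wall at the pocket's -y end, 22 mm wide, 8 thick, 2 mm above the wall's top. At 0 m it is clear of the pocket; as the plunger is pressed it slides to +y as far, over the seated plate's edge.
- key_head (a point): Centre of the square head (22 x 22 mm, 44 high; x, y square to its faces, z up) of the loose steel key, 0.18 kg, standing stem down in one hole of the parking block. Under the head a round collar, 36 mm in diameter, 6 thick, its underside 28 mm below this point. Same after a quarter turn.
- key_tip (a point): Lower tip of the key's stem, 60 mm below the head's centre. Stem 32 mm long below the collar: a round pilot tapering from 14 to 9 mm over the lowest 6 mm, above it a 14 mm core with four splines along +-x and +-y, 5 mm wide, 26 across (the lowest 3 mm slimmer: 3 wide, 23 across).
- holder: Fixed grey parking block 150 (its x) x 60 x 40 mm high, origin at the centre of its underside; two plain round holes 30 mm in diameter at x = -40 and +40 mm. One holds the key, the other the plain plug (either way); their collars rest on its top.
- socket (a point): Mouth centre of the splined bore, in the top face of the fixed steel boss, 52 mm square, at the stage's other end; 62 mm above the bench, x, y along its sides and its four slots (8.2 mm wide, 30 across; bore 18.2). Turned at some angle to the stage. Key's head centre above this point: 51 to 54 mm unmeshed on the face, 36 meshed and touching the plunger, 28 home.
- plunger (a joint): Spring plunger in the bore, m pressed down: 0 free (its top 24 mm below the mouth), 0.008 with the key fully home; needs about 6 N to start and 11 N when home. It lifts the key 8 mm again if let go.
- plug: Bystander: loose plain gauge plug in the parking block's other hole: round head 24 mm in diameter, round smooth stem; origin at its stem's tip, head top 68 mm above.
- spool: Bystander: loose wire spool, 40 mm in diameter, 28 mm high, origin under its centre.
- tweezers: Bystander: loose steel tweezers lying along their x, about 135 mm long, 6 mm high, origin near the middle of the underside.
- bottle: Bystander: loose white bottle, 54 mm in diameter, 120 mm high, origin under its centre.
- chip_box: Bystander: loose flat chip box 77 x 77 x 18 mm, origin under its centre.
- loupe: Bystander: loose black eye loupe, 44 mm in diameter, 40 mm high, origin under its centre.
- dish: Bystander: loose white dish, 70 mm in diameter, 20 mm high, origin under its centre.
Not all that is in view belongs to the job. What is shaped like the part that bears key_head but orange or purple is not meant.

How it is judged:
By the outcome, as a careful person would: the job done as asked, in the order asked, and still so for the second after the job is handed in, while the arm keeps its last pose, push and grip.
It also fails if it takes over 61 s, if anything falls off the work surface, if the arm or the gripper's body presses on something with over 40 N, if the wrist force passes 120 N, or if a joint passes its speed limit or range.

## Working session

There is one attempt and no reset: what is moved stays moved. The work goes in short steps, Python scripts to look and compute and a tool call to move; the robot and the scene stay as the last step left them, time stands still between calls to the robot, and variables do not carry over. Pictures are saved under pics/ and viewed, about 8 in all and at most 12, crops included, and the job is handed in when it is done.

Besides the shell and the picture viewer there is one more tool, called after "Emit:" by a JSON object that holds its "api" and its "payload", one argument or row to a line. carry_out: Moves the arm, as the interface text tells. Its arguments: {"type":"object","properties":{"deltas":{"type":"array"},"newtons":{"type":"number"}},"required":["deltas"]}

```bash
ls; mkdir -p pics; python3 - <<'E'
from workcell import env
import cv2,numpy as np
print(env.state(), env.tcp_to_grasp)
for n in("scene","top"):
    r=env.read_camera(n); cv2.imwrite(f"pics/{n}0.png",cv2.resize(r["image"],None,fx=1.42,fy=1.42,interpolation=cv2.INTER_CUBIC))
    print(n,{k:r[k] for k in r if k!="image"})
    cv2.imwrite(f"pics/{n}_raw.png",r["image"])
E
```

```text
pics
{'t': 0.0, 'joint_pos': array([-1.45011195e+00,  1.59056280e-01,  1.59827174e+00,  1.12585169e-05,
        1.38620796e+00, -2.10061920e-01]), 'dq': array([-6.48079190e-04, -5.79437589e-04,  2.82452738e-05,  7.57192576e-04,
        1.20480608e-03, -1.10360994e-03]), 'joint_torque': array([-2.06905141e-03, -3.96023333e+01, -3.31422186e+01, -4.81969691e-04,
        8.50057084e-03,  1.14189132e-05]), 'position': array([ 0.18669715, -0.54354058,  0.40369274]), 'tool_rot': array([ 0.11571721,  0.69749411,  0.11708963, -0.69742491]), 'ft_force': array([-0.63555809,  0.34244045, -0.31033719]), 'moment': array([ 0.03425989, -0.00415078,  0.00211445]), 'grip_width': 0.08500373887051926} 0.1547
scene {'fx': 447.8367651206769, 'fy': 447.8367651206769, 'cx': 278.07318840381487, 'cy': 212.88112248402646, 'xyz': array([ 0.97128506, -0.88015687,  0.73834804]), 'orientation': array([-0.4553737 ,  0.85475296,  0.21705815, -0.12213898])}
top {'fx': 402.29603151907105, 'fy': 402.29603151907105, 'cx': 282.2841460456723, 'cy': 210.7482420747632, 'xyz': array([ 0.30150444, -0.00424358,  1.28181206]), 'orientation': array([-0.05988103,  0.71162195, -0.69713685,  0.06331411])}
```

View pics/scene0.png

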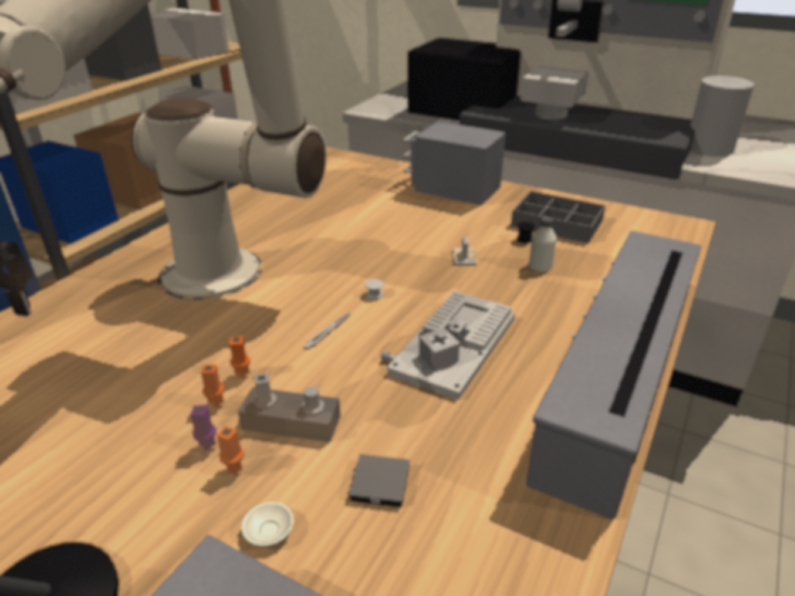

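View pics/top0.png

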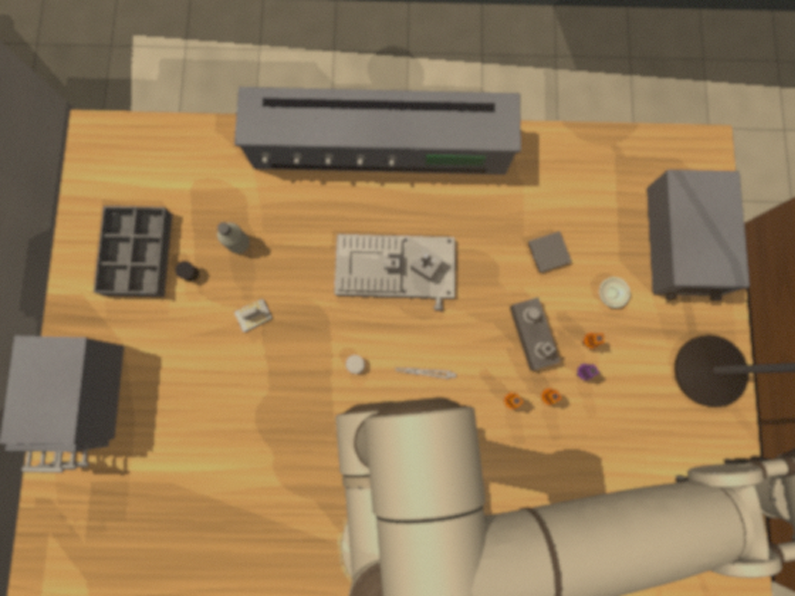

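Scene and top view: the carrier is at top (253,315); the stage at (395,266) with its boss at (430,263); the parking block at (537,335) with two heads at (533,314) and (545,350). Orange and purple lookalikes stand at (594,340), (551,396), (514,401) and (588,372).

```bash
cat > h.py <<'E'
import numpy as np,cv2
from scipy.spatial.transform import Rotation as R
def rot(q): return R.from_quat(np.roll(q,-1))
def ray(c,uv):
    d=np.array([(uv[0]-c["cx"])/c["fx"],(uv[1]-c["cy"])/c["fy"],1.])
    return rot(c["orientation"]).apply(d)
def atz(c,uv,z):
    d=ray(c,uv); o=np.asarray(c["xyz"]); return o+d*(z-o[2])/d[2]
def proj(c,p):
    q=rot(c["orientation"]).inv().apply(np.asarray(p)-c["xyz"])
    return np.array([c["fx"]*q[0]/q[2]+c["cx"],c["fy"]*q[1]/q[2]+c["cy"]])
def tri(obs):
    A=np.zeros((3,3));b=np.zeros(3);L=[]
    for c,uv in obs:
        d=ray(c,uv);d/=np.linalg.norm(d);P=np.eye(3)-np.outer(d,d);A+=P;b+=P@c["xyz"];L.append((c,uv))
    x=np.linalg.solve(A,b); return x,[np.round(proj(c,x)-uv,1) for c,uv in L]
def snap(env,name,tag):
    import pickle
    r=env.read_camera(name);pickle.dump(r,open(f"pics/{tag}.pkl","wb"));return r
def crop(r,x0,y0,w,h,s,fn):
    im=r["image"][y0:y0+h,x0:x0+w]; cv2.imwrite(fn,cv2.resize(im,None,fx=s,fy=s,interpolation=cv2.INTER_CUBIC))
def load(tag):
    import pickle; return pickle.load(open(f"pics/{tag}.pkl","rb"))
E
python3 - <<'E'
from workcell import env
from h import *
t=snap(env,"top","t0"); s=snap(env,"scene","s0"); w=snap(env,"wrist","w0")
k=1.42
for n,uv,z in [("carrier",(253,315),.02),("stage",(395,266),.03),("boss",(428,262),.062),("h1",(533,314),.08),("h2",(545,350),.08),("block",(537,335),.04),("chipbox",(549,252),.018)]:
    print(n,atz(t,np.array(uv)/k,z).round(3))
S=env.state();Rt=rot(S["tool_rot"]);print("tool axes\n",Rt.as_matrix().round(3))
print("cam in tool",Rt.inv().apply(w["xyz"]-S["position"]).round(4),(Rt.inv()*rot(w["orientation"])).as_matrix().round(3),w["fx"],w["cx"],w["cy"])
a=cv2.resize(s["image"][225:335,130:260],None,fx=4,fy=4,interpolation=cv2.INTER_CUBIC)
b=cv2.resize(t["image"][200:275,340:425],None,fx=3,fy=3,interpolation=cv2.INTER_CUBIC)
o=np.zeros((440,520+255,3),np.uint8);o[:440,:520]=a;o[:225,520:]=b;cv2.imwrite("pics/c1.png",o)
E
```

```text
carrier [0.481 0.32  0.02 ]
stage [0.598 0.007 0.03 ]
boss [ 0.601 -0.066  0.062]
h1 [ 0.487 -0.29   0.08 ]
h2 [ 0.411 -0.314  0.08 ]
block [ 0.447 -0.307  0.04 ]
chipbox [ 0.641 -0.344  0.018]
tool axes
 [[-0.     0.325 -0.946]
 [ 0.001 -0.946 -0.325]
 [-1.    -0.001 -0.   ]]
cam in tool [ 0.0308  0.0006 -0.0683] [[ 0.001 -0.269  0.963]
 [ 1.     0.001 -0.001]
 [-0.001  0.963  0.269]] 299.18055085521274 280.8838963162983 204.3688509872538
```

View pics/c1.png

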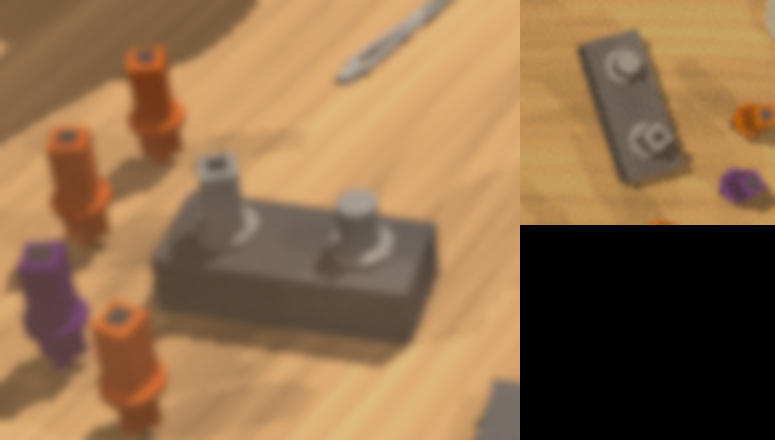

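The key is the grey, taller square head, at scene crop (217,160) and top (545,350). Rejected: the plain round plug at (533,314) and the orange and purple lookalikes. Next I move over the block for wrist views.

Emit:
{"api": "carry_out", "payload": {
  "deltas": [
    [4,-14,-33,0,0,0,85],
    [4,-14,-33,0,0,0,85],
    [4,-14,-33,0,0,0,85],
    [4,-14,-33,0,0,0,85],
    [4,-14,-33,0,0,0,85]
  ]
}}

```text
t: 0.67
position: [0.3196, -0.4247, 0.3836]
tool_rot: [-0.113, -0.697, -0.111, 0.699]
ft_force: [0.8, 0.6, 0.2]
grip_width: 0.085
```

Emit:
{"api": "carry_out", "payload": {
  "deltas": [
    [4,-14,-33,0,0,0,85],
    [4,-14,-33,0,0,0,85],
    [4,-14,-33,0,0,0,85],
    [4,-14,-33,0,0,0,85],
    [0,0,0,0,0,0,85]
  ]
}}

```text
t: 1.08
position: [0.4346, -0.3203, 0.3654]
tool_rot: [-0.114, -0.698, -0.113, 0.698]
ft_force: [-0.7, -0.9, -0.3]
grip_width: 0.0851
```

```bash
python3 - <<'E'
from workcell import env
from h import *
w=snap(env,"wrist","w1");print(env.state()["position"],env.state()["t"])
crop(w,0,0,560,420,1.42,"pics/w1.png")
E
```

```text
[ 0.43334085 -0.32192667  0.36567151] 1.1333
```

View pics/w1.png

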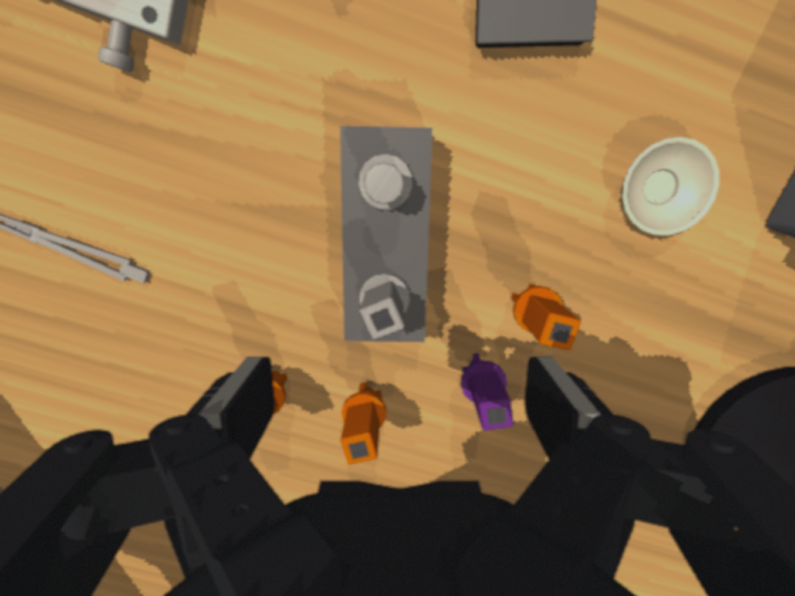

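Wrist view 1: the key head's top is at (381,318), a hollow square turned against the block. The round plug is at (385,182). The orange and purple lookalikes are outside the block. Next view is over the stage.

Emit:
{"api": "carry_out", "payload": {
  "deltas": [
    [0,-29,-28,0,0,0,85],
    [0,-29,-28,0,0,0,85],
    [0,-29,-28,0,0,0,85],
    [0,-29,-28,0,0,0,85],
    [0,-29,-28,0,0,0,85]
  ]
}}

```text
t: 1.55
position: [0.519, -0.1457, 0.3653]
tool_rot: [-0.111, -0.698, -0.105, 0.7]
ft_force: [0.1, -0.8, 0.3]
grip_width: 0.085
```

Emit:
{"api": "carry_out", "payload": {
  "deltas": [
    [0,-29,-28,0,0,0,85],
    [0,-29,-28,0,0,0,85],
    [0,-29,-28,0,0,0,85],
    [0,0,0,0,0,0,85],
    [0,0,0,0,0,0,85]
  ]
}}

```text
t: 1.97
position: [0.5757, -0.0305, 0.3652]
tool_rot: [-0.112, -0.698, -0.106, 0.699]
ft_force: [-0.1, -0.1, 0.7]
grip_width: 0.0851
```

```bash
python3 - <<'E'
from workcell import env
from h import *
w=snap(env,"wrist","w2");print(env.state()["position"],env.state()["t"])
crop(w,0,0,560,420,1.42,"pics/w2.png")
E
```

```text
[ 0.57549759 -0.03077785  0.36521818] 2.0167
```

View pics/w2.png

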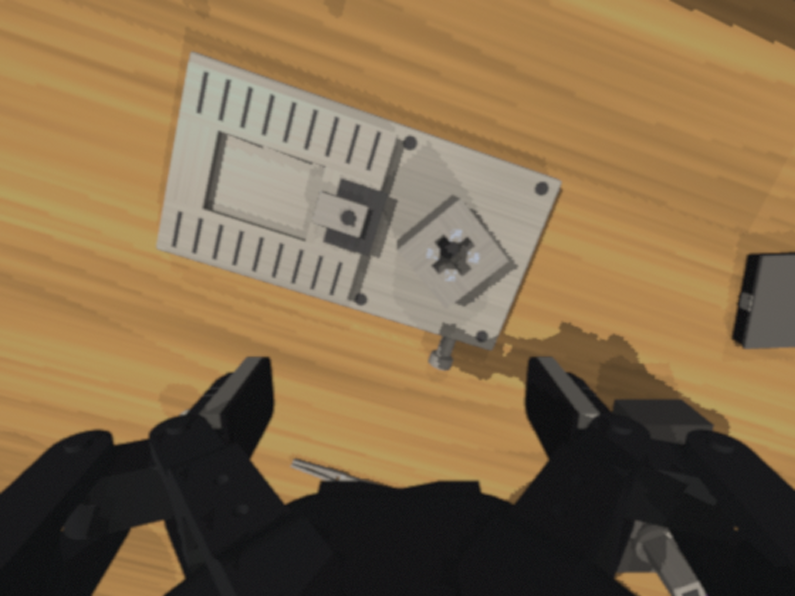

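Wrist view 2: the pocket's corners are roughly at (220,132), (206,208) and (305,239). The toe is at (345,215) on the boss side, and the socket cross is at (453,254) in a boss turned to the stage. Next, the carrier.

Emit:
{"api": "carry_out", "payload": {
  "deltas": [
    [4,-38,0,0,0,0,85],
    [4,-38,0,0,0,0,85],
    [4,-38,0,0,0,0,85],
    [4,-38,0,0,0,0,85],
    [4,-38,0,0,0,0,85]
  ]
}}

```text
t: 2.43
position: [0.5197, 0.1405, 0.3441]
tool_rot: [0.106, 0.701, 0.095, -0.698]
ft_force: [1.1, -0.1, 0.0]
grip_width: 0.0853
```

Emit:
{"api": "carry_out", "payload": {
  "deltas": [
    [4,-38,0,0,0,0,85],
    [4,-38,0,0,0,0,85],
    [4,-38,0,0,0,0,85],
    [4,-38,0,0,0,0,85],
    [0,0,0,0,0,0,85]
  ]
}}

```text
t: 2.85
position: [0.4749, 0.2872, 0.3247]
tool_rot: [0.103, 0.702, 0.091, -0.699]
ft_force: [-0.6, -0.3, -0.8]
grip_width: 0.0851
```

```bash
python3 - <<'E'
from workcell import env
from h import *
w=snap(env,"wrist","w3");print(env.state()["position"],env.state()["t"])
P=np.array([.481,.32,.02]);u=proj(w,P);print(u)
x0=int(np.clip(u[0]-100,0,360));y0=int(np.clip(u[1]-75,0,270));print(x0,y0)
a=w["image"][y0:y0+150,x0:x0+200];w2=load("w2")
b=w2["image"][80:230,105:385]
o=np.vstack([cv2.resize(a,(400,300),interpolation=cv2.INTER_CUBIC),np.zeros((0,400,3),np.uint8)])
cv2.imwrite("pics/c3.png",cv2.resize(a,None,fx=4,fy=4,interpolation=cv2.INTER_CUBIC))
E
```

```text
[0.47595851 0.28505349 0.32507472] 2.9
[242.98690705 181.20341083]
142 106
```

View pics/c3.png

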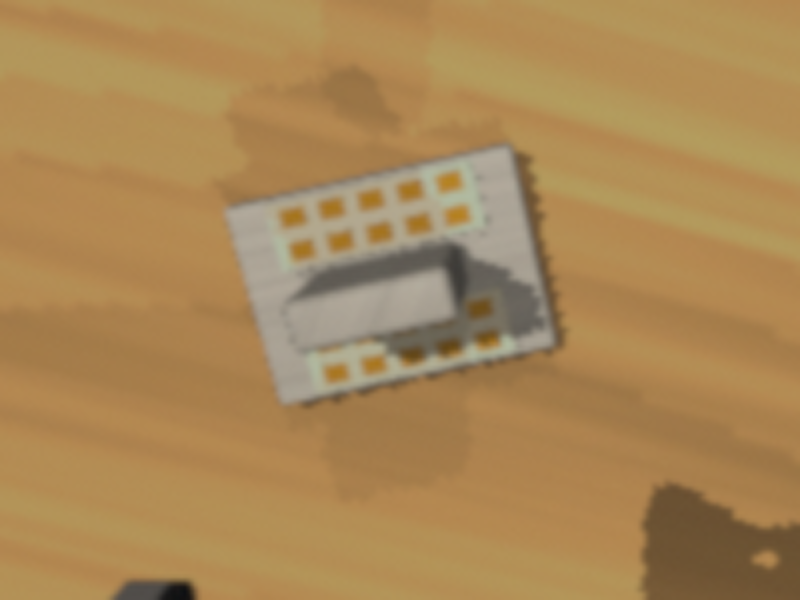

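Carrier crop: the plate's corners are at (228,207), (510,147), (556,345) and (285,402). The tab's top is at (285,300), (445,265), (460,320) and (300,352).

```bash
cat >> h.py <<'E'
def ang(v): return np.degrees(np.arctan2(v[1],v[0]))
E
python3 - <<'E'
from workcell import env
from h import *
w=load("w3");t=load("t0")
f=lambda p:np.array(p)/4+np.array([142,106])
pl=np.array([atz(w,f(p),.008) for p in [(228,207),(510,147),(556,345),(285,402)]])
tb=np.array([atz(w,f(p),.048) for p in [(285,300),(445,265),(460,320),(300,352)]])
for n,q in(("plate",pl),("tab",tb)):
    e=np.roll(q,-1,0)-q;print(n,q.mean(0).round(4),np.linalg.norm(e,axis=1).round(4),[ang(v).round(1) for v in e])
print("top cam of tab top",proj(t,tb.mean(0))*1.42, "seen ~253,315")
S=env.state();print(S["position"],rot(S["tool_rot"]).as_matrix().round(3),S["joint_pos"].round(2))
w2=load("w2");crop(w2,105,80,280,170,2.85,"pics/c2.png")
E
```

```text
plate [0.4833 0.3242 0.008 ] [0.0683 0.0489 0.0687 0.0492] [np.float64(-62.5), np.float64(-151.4), np.float64(117.8), np.float64(28.2)]
tab [0.4836 0.3244 0.048 ] [0.0342 0.012  0.0345 0.0114] [np.float64(-61.9), np.float64(-150.4), np.float64(117.1), np.float64(28.4)]
top cam of tab top [248.10717821 312.08789224] seen ~253,315
[0.47595851 0.28505349 0.32507472] [[ 0.007  0.271 -0.963]
 [-0.017 -0.962 -0.271]
 [-1.     0.018 -0.002]] [ 0.33  0.18  1.73 -0.02  1.22  1.63]
```

View pics/c2.png

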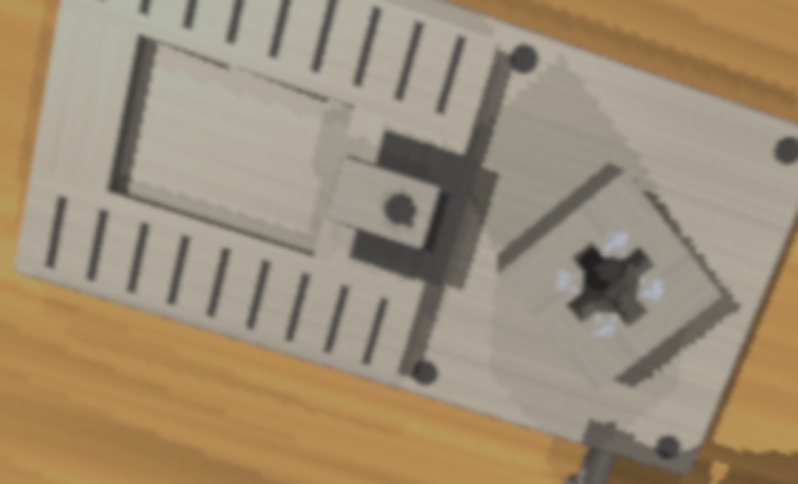

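Stage crop: the pocket rim's corners are at (140,37), (112,188) and (313,253), with the floor inside. The socket cross is centred at (610,284), its arms along the boss sides, and the boss's upper-right edge runs (645,190)-(735,300).

```bash
cat >> h.py <<'E'
def yawR(deg):
    a=np.radians(deg);x=np.array([0,0,-1.]);y=np.array([np.cos(a),np.sin(a),0]);return R.from_matrix(np.c_[x,y,np.cross(x,y)])
def tcpg(env): S=env.state();return S["position"]+.1547*rot(S["tool_rot"]).apply([1,0,0])
def plan(env,grasp,deg,n=None):
    """rows from now to grasp point/yaw, straight line, constant turn"""
    S=env.state();R0=rot(S["tool_rot"]);R1=yawR(deg);p1=np.array(grasp)+[0,0,.1547];p0=S["position"]
    rv=(R1*R0.inv()).as_rotvec();n0=int(np.ceil(max(np.linalg.norm(p1-p0)/.038,np.linalg.norm(rv)/.12)));n=n or n0
    print("need",n0,"yaw",round(ang(R0.as_matrix()[:,1]),1),"t",S["t"],"grasp now",tcpg(env).round(4),"w",round(S["grip_width"],4),"F",S["ft_force"].round(1))
    for i in range(n):
        Ri=R.from_rotvec(rv*i/n)*R0
        print(np.r_[(Ri.inv().apply((p1-p0)/n)*1000).round(1),Ri.inv().apply(rv/n).round(4)].tolist())
E
python3 - <<'E'
from workcell import env
from h import *
w=load("w2");t=load("t0");s=load("s0")
f=lambda p:np.array(p)/2.85+np.array([105,80])
A,B,C=[atz(w,f(p),.033) for p in[(140,37),(112,188),(313,253)]]
D=atz(w,f((330,95)),.033)
print("short",ang(A-B),np.linalg.norm(A-B),"long",ang(C-B),ang(D-A))
# outer stage edges
for a,b,z in[((62,0),(18,268),.033),((18,268),(690,468),.01),((500,10),(798,120),.01),((500,20),(405,370),.033)]:
    a,b=atz(w,f(a),z),atz(w,f(b),z);print(a.round(4),b.round(4),ang(b-a).round(1),np.linalg.norm(b-a).round(4))
print("A,B",A.round(4),B.round(4))
for z in(.062,):
    q=atz(w,f((610,284)),z);print("socket",q.round(4),"top px",proj(t,q)*1.42,"scene px",proj(s,q)*1.42)
    e=[atz(w,f(p),z) for p in[(645,190),(735,300),(500,255),(610,165),(628,383),(738,303),(577,308),(645,258),(580,250),(640,315)]]
    for i in range(0,10,2):print(ang(e[i+1]-e[i]).round(1),np.linalg.norm(e[i+1]-e[i]).round(4))
w1=load("w1");K=[np.array(p)/1.42 for p in[(361,312),(388,300),(403,325),(375,338)]]
q=np.array([atz(w1,p,.09) for p in K]);e=np.roll(q,-1,0)-q
print("key",q.mean(0),np.linalg.norm(e,axis=1).round(4),[ang(v).round(1) for v in e])
plan(env,[.4834,.3243,.10],28.3)
E
```

```text
short 0.5178764141669381 0.051560999039214614 long -90.65233049822561 -88.75666785096585
[0.6321 0.1349 0.033 ] [0.5392 0.1343 0.033 ] -179.7 0.0929
[0.5314 0.1454 0.01  ] [ 0.5321 -0.13    0.01  ] -89.9 0.2754
[ 0.6755 -0.0019  0.01  ] [ 0.6732 -0.1178  0.01  ] -91.2 0.1159
[ 0.6702 -0.0035  0.033 ] [ 0.5445 -0.007   0.033 ] -178.4 0.1257
A,B [0.6286 0.1084 0.033 ] [0.5771 0.1079 0.033 ]
socket [ 0.6019 -0.0626  0.062 ] top px [426.50191152 261.4664085 ] scene px [439.35083486 339.21780606]
-121.0 0.0471
-32.8 0.0445
-34.1 0.0444
-34.8 0.0271
-118.9 0.0295
key [ 0.41426788 -0.31688509  0.09      ] [0.0181 0.0184 0.0193 0.0188] [np.float64(-46.6), np.float64(-131.9), np.float64(134.8), np.float64(44.5)]
need 15 yaw -74.3 t 2.9 grasp now [0.477  0.2824 0.1704] w 0.0852 F [-0. -1. -0.]
[4.6, -2.5, -1.2, -0.1193, 0.001, -0.001]
[4.7, -2.3, -1.5, -0.1193, 0.001, -0.001]
[4.7, -2.1, -1.7, -0.1193, 0.001, -0.001]
[4.7, -1.9, -2.0, -0.1193, 0.001, -0.001]
[4.7, -1.6, -2.2, -0.1193, 0.001, -0.001]
[4.7, -1.4, -2.3, -0.1193, 0.001, -0.001]
[4.7, -1.1, -2.5, -0.1193, 0.001, -0.001]
[4.7, -0.8, -2.6, -0.1193, 0.001, -0.001]
[4.7, -0.5, -2.6, -0.1193, 0.001, -0.001]
[4.7, -0.1, -2.7, -0.1193, 0.001, -0.001]
[4.7, 0.2, -2.7, -0.1193, 0.001, -0.001]
[4.7, 0.5, -2.6, -0.1193, 0.001, -0.001]
[4.7, 0.8, -2.5, -0.1193, 0.001, -0.001]
[4.7, 1.1, -2.4, -0.1193, 0.001, -0.001]
[4.7, 1.4, -2.3, -0.1193, 0.001, -0.001]
```

Emit:
{"api": "carry_out", "payload": {
  "deltas": [
    [5,-2,-1,-0.12,0,0,85],
    [5,-2,-2,-0.12,0,0,85],
    [5,-2,-2,-0.12,0,0,85],
    [5,-2,-2,-0.12,0,0,85],
    [5,-2,-2,-0.12,0,0,85]
  ]
}}

```text
t: 3.32
position: [0.4841, 0.288, 0.3015]
tool_rot: [0.312, 0.639, 0.296, -0.638]
ft_force: [-1.0, 0.1, 0.4]
grip_width: 0.0847
```

Emit:
{"api": "carry_out", "payload": {
  "deltas": [
    [5,-1,-2,-0.12,0,0,85],
    [5,-1,-3,-0.12,0,0,85],
    [5,-1,-3,-0.12,0,0,85],
    [5,-1,-3,-0.12,0,0,85],
    [5,0,-3,-0.12,0,0,85]
  ]
}}

```text
t: 3.73
position: [0.493, 0.2894, 0.2765]
tool_rot: [-0.492, -0.515, -0.473, 0.519]
ft_force: [-0.1, -0.5, -0.7]
grip_width: 0.0854
```

Emit:
{"api": "carry_out", "payload": {
  "deltas": [
    [5,0,-3,-0.12,0,0,85],
    [5,1,-3,-0.12,0,0,85],
    [5,1,-3,-0.12,0,0,85],
    [5,1,-2,-0.12,0,0,85],
    [4,1,-2,-0.12,0,0,85]
  ]
}}

```text
t: 4.15
position: [0.502, 0.2895, 0.2523]
tool_rot: [0.626, 0.341, 0.606, -0.352]
ft_force: [0.5, -0.8, -0.3]
grip_width: 0.0848
```

```bash
python3 - <<'E'
from workcell import env
from h import *
plan(env,[.4834,.3243,.032],28.3)
w=snap(env,"wrist","w4")
pts=[[.4834,.3243,.048]];print([proj(w,p) for p in pts])
crop(w,130,60,300,240,2.6,"pics/c4.png")
E
```

```text
need 3 yaw 31.3 t 4.15 grasp now [0.5046 0.2853 0.0977] w 0.0848 F [ 0.5 -0.8 -0.3]
[21.5, 0.7, -13.8, 0.0173, 0.0105, -0.0003]
[21.6, 0.5, -13.6, 0.0173, 0.0105, -0.0003]
[21.7, 0.3, -13.4, 0.0173, 0.0105, -0.0003]
[array([284.16094823, 159.9263083 ])]
```

View pics/c4.png

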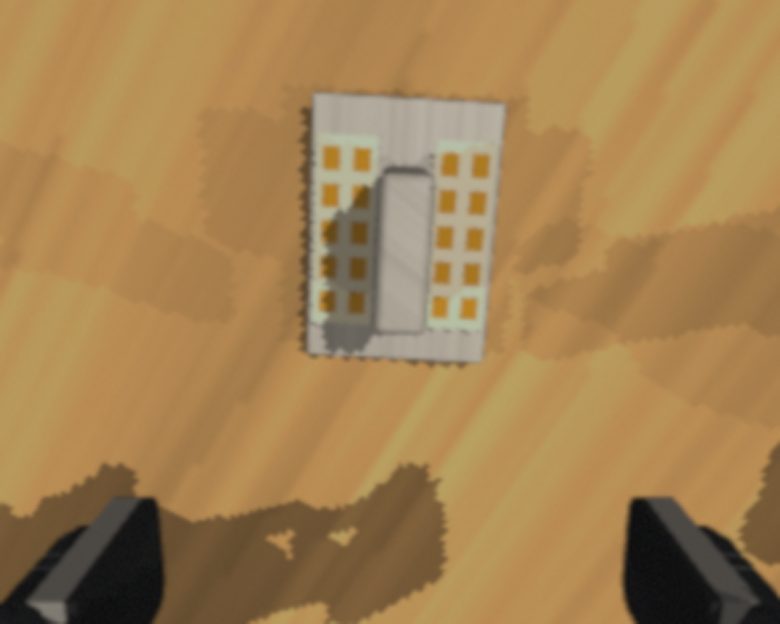

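The carrier is seen from nearer, with the gripper nearly square to it. Plate corners: (313,93), (505,103), (484,361) and (307,354). Tab top: (386,170), (432,172), (426,331) and (376,331).

```bash
python3 - <<'E'
from workcell import env
from h import *
w=load("w4");w3=load("w3")
f=lambda p:np.array(p)/2.6+np.array([130,60])
f3=lambda p:np.array(p)/4+np.array([142,106])
P=[(313,93),(505,103),(484,361),(307,354)];T=[(386,170),(432,172),(426,331),(376,331)]
for L,z in((P,.008),(T,.048)):
    q=np.array([atz(w,f(p),z) for p in L]);e=np.roll(q,-1,0)-q;print(q.mean(0).round(4),np.linalg.norm(e,axis=1).round(4),[ang(v).round(1) for v in e])
P3=[(228,207),(510,147),(556,345),(285,402)];T3=[(285,300),(445,265),(460,320),(300,352)]
print(tri([(w,f(np.mean(P,0))),(w3,f3(np.mean(P3,0)))]),tri([(w,f(np.mean(T,0))),(w3,f3(np.mean(T3,0)))]))
plan(env,[.4834,.3243,.09],28.3)
E
```

```text
[0.4837 0.3253 0.008 ] [0.0493 0.0691 0.0501 0.0695] [np.float64(28.5), np.float64(-61.1), np.float64(-151.0), np.float64(118.2)]
[0.4834 0.326  0.048 ] [0.0098 0.035  0.0113 0.0354] [np.float64(28.9), np.float64(-60.0), np.float64(-148.7), np.float64(117.5)]
(array([0.48291111, 0.32544418, 0.00119525]), [array([-1. ,  0.5]), array([-0.6, -0.6])]) (array([0.48311925, 0.3253057 , 0.0440786 ]), [array([-1.2,  0.6]), array([-0.7, -0.7])])
need 2 yaw 31.6 t 4.2 grasp now [0.5043 0.2851 0.097 ] w 0.0853 F [-1.2 -0.4 -1.1]
[2.8, 1.3, -19.8, 0.0286, 0.0157, 0.0001]
[3.1, 0.7, -19.8, 0.0286, 0.0157, 0.0001]
```

Emit:
{"api": "carry_out", "payload": {
  "deltas": [
    [2,1,-14,0.02,0.01,0,85],
    [2,1,-14,0.02,0.01,0,85],
    [2,1,-13,0.015,0.01,0,85],
    [0,0,0,0,0,0,85],
    [0,0,0,0,0,0,85]
  ]
}}

```text
t: 4.62
position: [0.4863, 0.3217, 0.2454]
tool_rot: [0.602, 0.372, 0.602, -0.371]
ft_force: [1.2, 0.2, 0.6]
grip_width: 0.0855
```

```bash
python3 - <<'E'
from workcell import env
from h import *
plan(env,[.4835,.3252,.032],28.6)
E
```

```text
need 2 yaw 26.6 t 4.6167 grasp now [0.4863 0.3218 0.0907] w 0.0855 F [1.2 0.2 0.6]
[29.4, -0.5, -2.2, -0.0172, -0.0001, -0.0002]
[29.4, -0.4, -2.2, -0.0172, -0.0001, -0.0002]
```

Emit:
{"api": "carry_out", "payload": {
  "deltas": [
    [17,0,-2,-0.01,0,0,85],
    [17,0,-1,-0.01,0,0,60],
    [16,0,-1,-0.01,0,0,40],
    [9,0,0,0,0,0,30],
    [0,0,0,0,0,0,20]
  ],
  "newtons": 60
}}

```text
t: 5.03
position: [0.4877, 0.3227, 0.1878]
tool_rot: [0.607, 0.367, 0.603, -0.364]
ft_force: [0.2, -0.8, 0.2]
grip_width: 0.0384
```

```bash
python3 - <<'E'
from workcell import env
from h import *
plan(env,[.4835,.3252,.032],28.6)
E
```

```text
need 1 yaw 27.8 t 5.0333 grasp now [0.4888 0.3228 0.0331] w 0.0384 F [ 0.2 -0.8  0.2]
[1.1, -2.6, -4.2, -0.0146, 0.0023, -0.0068]
```

Emit:
{"api": "carry_out", "payload": {
  "deltas": [
    [1,-3,-4,-0.015,0,-0.007,30],
    [0,0,-1,0,0,0,25],
    [0,0,0,0,0,0,0],
    [0,0,0,0,0,0,0],
    [0,0,0,0,0,0,0]
  ],
  "newtons": 60
}}

```text
t: 5.45
position: [0.4837, 0.3253, 0.1895]
tool_rot: [0.609, 0.362, 0.606, -0.361]
ft_force: [0.1, 0.1, -1.0]
grip_width: 0.0113
```

Emit:
{"api": "carry_out", "payload": {
  "deltas": [
    [0,0,0,0,0,0,0],
    [0,0,0,0,0,0,0],
    [-4,0,0,0,0,0,0],
    [-20,0,0,0,0,0,0],
    [-35,0,0,0,0,0,0]
  ]
}}

```text
t: 5.87
position: [0.4802, 0.3239, 0.2429]
tool_rot: [0.606, 0.357, 0.61, -0.366]
ft_force: [0.0, 0.0, -0.8]
grip_width: 0.0111
```

```bash
python3 - <<'E'
from workcell import env
from h import *
S=env.state();print(S["joint_pos"].round(2))
plan(env,[.59,.071,.13],0)
E
```

```text
[ 0.39  0.35  1.71 -0.    1.1  -0.11]
need 8 yaw 28.5 t 5.8667 grasp now [0.4785 0.3228 0.0882] w 0.0111 F [ 0.   0.  -0.8]
[-5.1, -3.1, 34.3, 0.0621, 0.0006, 0.0016]
[-5.2, -0.9, 34.5, 0.0621, 0.0006, 0.0016]
[-5.2, 1.2, 34.5, 0.0621, 0.0006, 0.0016]
[-5.2, 3.4, 34.3, 0.0621, 0.0006, 0.0016]
[-5.2, 5.5, 34.0, 0.0621, 0.0006, 0.0016]
[-5.2, 7.6, 33.6, 0.0621, 0.0006, 0.0016]
[-5.2, 9.7, 33.1, 0.0621, 0.0006, 0.0016]
[-5.2, 11.7, 32.4, 0.0621, 0.0006, 0.0016]
```

```bash
python3 - <<'E'
from workcell import env
from h import *
plan(env,[.603,0.0,.16],0)
E
```

```text
need 10 yaw 28.5 t 5.8667 grasp now [0.4785 0.3228 0.0882] w 0.0111 F [ 0.   0.  -0.8]
[-7.1, -4.7, 34.3, 0.0497, 0.0005, 0.0013]
[-7.1, -3.0, 34.5, 0.0497, 0.0005, 0.0013]
[-7.1, -1.3, 34.6, 0.0497, 0.0005, 0.0013]
[-7.1, 0.4, 34.7, 0.0497, 0.0005, 0.0013]
[-7.1, 2.2, 34.6, 0.0497, 0.0005, 0.0013]
[-7.2, 3.9, 34.4, 0.0497, 0.0005, 0.0013]
[-7.2, 5.6, 34.2, 0.0497, 0.0005, 0.0013]
[-7.2, 7.3, 33.9, 0.0497, 0.0005, 0.0013]
[-7.2, 9.0, 33.5, 0.0497, 0.0005, 0.0013]
[-7.2, 10.7, 33.0, 0.0497, 0.0005, 0.0013]
```

Emit:
{"api": "carry_out", "payload": {
  "deltas": [
    [-7,-5,34,0.05,0,0.001,0],
    [-7,-3,35,0.05,0,0.001,0],
    [-7,-1,35,0.05,0,0.001,0],
    [-7,0,35,0.05,0,0.001,0],
    [-7,2,35,0.05,0,0.001,0]
  ]
}}

```text
t: 6.28
position: [0.5425, 0.1619, 0.2883]
tool_rot: [0.56, 0.435, 0.557, -0.433]
ft_force: [0.7, 0.4, -0.9]
grip_width: 0.0112
```

Emit:
{"api": "carry_out", "payload": {
  "deltas": [
    [-7,4,34,0.05,0,0.001,0],
    [-7,6,34,0.05,0,0.001,0],
    [-7,7,34,0.05,0,0.001,0],
    [-7,9,33,0.05,0,0.001,0],
    [-7,10,33,0.05,0,0.001,0]
  ]
}}

```text
t: 6.7
position: [0.6033, -0.0079, 0.3275]
tool_rot: [0.499, 0.507, 0.494, -0.5]
ft_force: [0.8, 0.2, -1.0]
grip_width: 0.0113
```

```bash
python3 - <<'E'
from workcell import env
from h import *
plan(env,[.603,0.0,.16],0)
E
```

```text
need 1 yaw -0.8 t 6.7 grasp now [ 0.6052 -0.0077  0.1729] w 0.0113 F [ 0.8  0.2 -1. ]
[12.8, -0.5, -7.9, -0.0137, -0.0012, -0.0126]
```

Emit:
{"api": "carry_out", "payload": {
  "deltas": [
    [10,0,-8,-0.014,0,-0.013,0],
    [0,0,0,0,0,0,0],
    [0,0,0,0,0,0,0],
    [0,0,0,0,0,0,0],
    [0,0,0,0,0,0,0]
  ]
}}

```text
t: 7.12
position: [0.6058, -0.0071, 0.3213]
tool_rot: [0.5, 0.503, 0.495, -0.501]
ft_force: [-0.0, 1.0, -2.3]
grip_width: 0.0109
```

```bash
python3 - <<'E'
from workcell import env
from h import *
w=snap(env,"wrist","w5")
plan(env,[.603,0.0,.16],0)
# show the predicted outline numbers
print([proj(w,[x,y,.033]).round(0) for x,y in[(.576,.108),(.63,.108),(.63,.034),(.576,.034)]])
crop(w,130,20,300,225,2.66,"pics/c5.png")
E
```

```text
need 1 yaw -0.5 t 7.1667 grasp now [ 0.6067 -0.0073  0.1665] w 0.0114 F [ 0.3 -0.6 -1.4]
[6.5, -2.8, -6.8, -0.0089, 0.003, -0.0064]
[array([239.,  57.]), array([307.,  57.]), array([306., 152.]), array([243., 153.])]
```

View pics/c5.png

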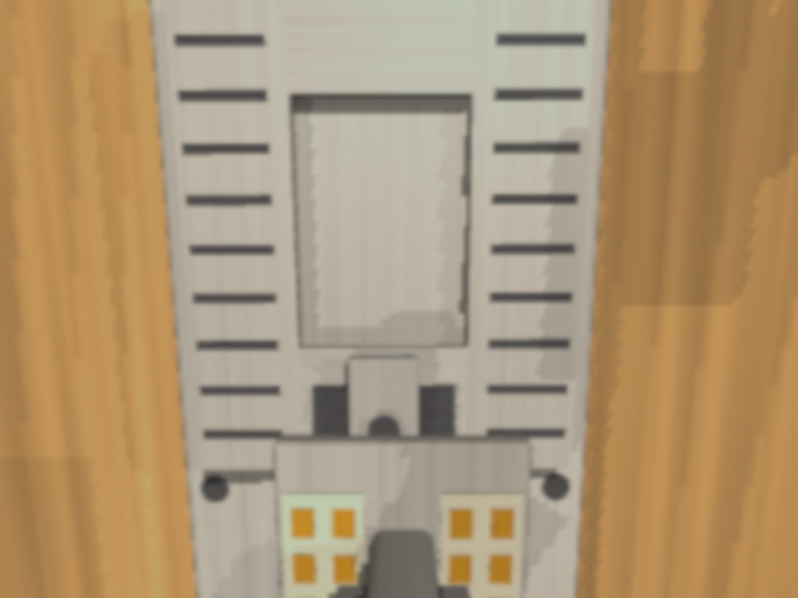

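The pocket is clear ahead, with rim corners (291,95), (471,94), (467,346) and (300,346), and the toe is retracted. The held carrier's front edge runs (276,440)-(530,440).

```bash
python3 - <<'E'
from workcell import env
from h import *
w=load("w5")
f=lambda p:np.array(p)/2.66+np.array([130,20])
q=np.array([atz(w,f(p),.033) for p in[(291,95),(471,94),(467,346),(300,346)]]);e=np.roll(q,-1,0)-q
print(q.mean(0).round(4),np.linalg.norm(e,axis=1).round(4),[ang(v).round(2) for v in e]);print(q.round(4))
g=tcpg(env);zt=g[2]-.024
a,b=[atz(w,f(p),zt) for p in[(276,440),(530,440)]];print("edge",a.round(4),b.round(4),np.linalg.norm(a-b),ang(b-a),"mid rel grasp",((a+b)/2-g).round(4))
c,d=[atz(w,f(p),zt+.04) for p in[(371,535),(433,535)]];print("tabtop rel grasp",((c+d)/2-g).round(4),np.linalg.norm(c-d))
# triangulate two pocket corners with w2
w2=load("w2");f2=lambda p:np.array(p)/2.85+np.array([105,80])
for p5,p2 in[((471,94),(140,37)),((291,95),(112,188)),((300,346),(313,253))]: print(tri([(w,f(p5)),(w2,f2(p2))]))
E
```

```text
[0.603  0.0725 0.033 ] [0.053  0.0734 0.0534 0.0731] [np.float64(-0.13), np.float64(-90.12), np.float64(179.49), np.float64(89.62)]
[[0.5766 0.1092 0.033 ]
 [0.6297 0.1091 0.033 ]
 [0.6295 0.0356 0.033 ]
 [0.5762 0.0361 0.033 ]]
edge [0.5841 0.0288 0.1425] [0.6322 0.0284 0.1425] 0.048166702795962725 -0.5517323814270982 mid rel grasp [ 0.0014  0.0359 -0.024 ]
tabtop rel grasp [0.0009 0.0306 0.016 ] 0.00886895238516284
(array([0.6291354, 0.1086895, 0.0331894]), [array([-0.7,  0.5]), array([-0.3, -0.7])])
(array([0.57587119, 0.11027534, 0.02711417]), [array([-0.1,  0. ]), array([-0. , -0.1])])
(array([0.57613929, 0.03608657, 0.0326678 ]), [array([ 0., -0.]), array([0., 0.])])
```

```bash
python3 - <<'E'
from workcell import env
from h import *
plan(env,[.6018,.0716,.095],-0.3,4)
E
```

```text
need 3 yaw -0.5 t 7.1667 grasp now [ 0.6067 -0.0073  0.1665] w 0.0114 F [ 0.3 -0.6 -1.4]
[17.8, -1.3, -19.7, -0.0009, 0.0007, -0.0016]
[17.8, -1.2, -19.6, -0.0009, 0.0007, -0.0016]
[17.9, -1.2, -19.6, -0.0009, 0.0007, -0.0016]
[17.9, -1.1, -19.6, -0.0009, 0.0007, -0.0016]
```

Emit:
{"api": "carry_out", "payload": {
  "deltas": [
    [18,-1,-20,0,0,-0.002,0],
    [18,-1,-20,0,0,-0.002,0],
    [18,-1,-20,0,0,-0.002,0],
    [16,-1,-19,0,0,-0.001,0],
    [0,0,0,0,0,0,0]
  ]
}}

```text
t: 7.58
position: [0.6024, 0.0771, 0.2511]
tool_rot: [0.501, 0.502, 0.496, -0.501]
ft_force: [-1.6, -0.6, -2.4]
grip_width: 0.0114
```

Emit:
{"api": "carry_out", "payload": {
  "deltas": [
    [0,0,0,0,0,0,0],
    [0,0,0,0,0,0,0],
    [0,0,0,0,0,0,0],
    [0,0,0,0,0,0,0],
    [0,0,0,0,0,0,0]
  ]
}}

```text
t: 8.0
position: [0.6026, 0.0777, 0.2533]
tool_rot: [0.502, 0.501, 0.496, -0.5]
ft_force: [0.5, -0.4, -1.9]
grip_width: 0.011
```

```bash
python3 - <<'E'
from workcell import env
from h import *
plan(env,[.6018,.0716,.075],-0.3,1)
E
```

```text
need 1 yaw -0.2 t 8.0 grasp now [0.6037 0.0768 0.0986] w 0.011 F [ 0.5 -0.4 -1.9]
[23.6, -1.0, 6.0, 0.0022, 0.0057, -0.0074]
```

Emit:
{"api": "carry_out", "payload": {
  "deltas": [
    [5,-1,3,0.001,0.003,-0.004,0],
    [5,0,3,0.001,0.003,-0.003,0],
    [5,0,0,0,0,0,0],
    [4,0,0,0,0,0,0],
    [0,0,0,0,0,0,0]
  ]
}}

```text
t: 8.42
position: [0.6026, 0.0688, 0.2344]
tool_rot: [0.499, 0.503, 0.497, -0.501]
ft_force: [-0.7, -0.5, -1.4]
grip_width: 0.0108
```

```bash
python3 - <<'E'
from workcell import env
from h import *
plan(env,[.6018,.0716,.06],-0.3,1)
E
```

```text
need 1 yaw -0.5 t 8.4167 grasp now [0.6031 0.0689 0.0797] w 0.0108 F [-0.7 -0.5 -1.4]
[19.7, -0.9, -2.8, -0.003, -0.0004, -0.0035]
```

Emit:
{"api": "carry_out", "payload": {
  "deltas": [
    [3,-1,-3,-0.003,0,-0.003,0],
    [1,0,0,0,0,0,0],
    [0,0,0,0,0,0,0],
    [0,0,0,0,0,0,0],
    [0,0,0,0,0,0,0]
  ]
}}

```text
t: 8.83
position: [0.6012, 0.0723, 0.229]
tool_rot: [-0.498, -0.501, -0.499, 0.501]
ft_force: [-0.3, 0.6, -1.2]
grip_width: 0.0114
```

```bash
python3 - <<'E'
from workcell import env
from h import *
plan(env,[.6018,.0716,.06],-0.3,1)
E
```

```text
need 1 yaw -0.3 t 8.8333 grasp now [0.601  0.0724 0.0743] w 0.0114 F [-0.3  0.6 -1.2]
[14.3, 0.6, 0.8, 0.0005, -0.0006, 0.0015]
```

Within 1 mm. Descending gently.

Emit:
{"api": "carry_out", "payload": {
  "deltas": [
    [4,1,1,0,0,0.001,0],
    [4,0,0,0,0,0,0],
    [3,0,0,0,0,0,0],
    [2,0,0,0,0,0,0],
    [1,0,0,0,0,0,0]
  ]
}}

```text
t: 9.25
position: [0.6027, 0.0714, 0.2143]
tool_rot: [0.499, 0.501, 0.499, -0.501]
ft_force: [-0.3, 0.6, -1.9]
grip_width: 0.011
```

```bash
python3 - <<'E'
from workcell import env
from h import *
plan(env,[.6018,.0716,.06],-0.3,1)
E
```

```text
need 1 yaw -0.2 t 9.25 grasp now [0.6028 0.0714 0.0596] w 0.011 F [-0.3  0.6 -1.9]
[-0.4, -0.9, -0.2, 0.0009, -0.0004, -0.0011]
```

Emit:
{"api": "carry_out", "payload": {
  "deltas": [
    [2,0,0,0,0,0,0],
    [2,0,0,0,0,0,0],
    [1,0,0,0,0,0,0],
    [0,0,0,0,0,0,0],
    [0,0,0,0,0,0,0]
  ]
}}

```text
t: 9.67
position: [0.6036, 0.0715, 0.2138]
tool_rot: [0.499, 0.501, 0.499, -0.501]
ft_force: [-0.2, -0.8, -1.8]
grip_width: 0.0115
```

```bash
python3 - <<'E'
from workcell import env
from h import *
plan(env,[.6018,.0716,.06],-0.3,1)
E
```

```text
need 1 yaw -0.2 t 9.6667 grasp now [0.6038 0.0715 0.0591] w 0.0115 F [-0.2 -0.8 -1.8]
[-0.9, -1.8, -0.1, 0.0016, 0.0002, -0.0012]
```

Emit:
{"api": "carry_out", "payload": {
  "deltas": [
    [0,0,0,0,0,0,30],
    [0,0,0,0,0,0,30],
    [0,0,0,0,0,0,60],
    [-15,0,0,0,0,0,60],
    [-30,0,5,0,0,0,70]
  ]
}}

```text
t: 10.08
position: [0.6009, 0.0671, 0.2527]
tool_rot: [-0.496, -0.498, -0.502, 0.503]
ft_force: [-0.2, -0.3, -0.6]
grip_width: 0.0652
```

Emit:
{"api": "carry_out", "payload": {
  "deltas": [
    [-30,0,20,0,0,0,80],
    [-30,0,25,0,0,0,85],
    [-15,0,25,0,0,0,85],
    [0,0,0,0,0,0,85],
    [0,0,0,0,0,0,85]
  ]
}}

```text
t: 10.5
position: [0.6027, -0.0056, 0.337]
tool_rot: [-0.499, -0.5, -0.5, 0.501]
ft_force: [-0.3, -0.0, -0.5]
grip_width: 0.0847
```

```bash
python3 - <<'E'
from workcell import env
from h import *
w=snap(env,"wrist","w6");print(proj(w,[.603,.0725,.033]),proj(w,[.602,-.063,.062]))
crop(w,130,40,300,225,2.66,"pics/c6.png")
plan(env,[.4143,-.3169,.15],44.5)
print(env.state()["joint_pos"].round(2))
E
```

```text
[281.12276865 108.20393148] [280.05317936 265.17371303]
need 10 yaw -0.1 t 10.55 grasp now [ 0.6027 -0.0058  0.1823] w 0.085 F [-0.1 -0.4  0.2]
[3.3, -18.8, 31.2, -0.0778, 0.0001, 0.0002]
[3.3, -21.2, 29.6, -0.0778, 0.0001, 0.0002]
[3.3, -23.4, 27.9, -0.0778, 0.0001, 0.0002]
[3.3, -25.5, 26.0, -0.0778, 0.0001, 0.0002]
[3.3, -27.4, 23.9, -0.0778, 0.0001, 0.0002]
[3.3, -29.2, 21.7, -0.0778, 0.0001, 0.0002]
[3.3, -30.8, 19.4, -0.0778, 0.0001, 0.0002]
[3.2, -32.2, 16.9, -0.0778, 0.0001, 0.0002]
[3.2, -33.4, 14.3, -0.0778, 0.0001, 0.0002]
[3.2, -34.5, 11.7, -0.0778, 0.0001, 0.0002]
[-0.21  0.29  1.58 -0.    1.27 -0.21]
```

View pics/c6.png

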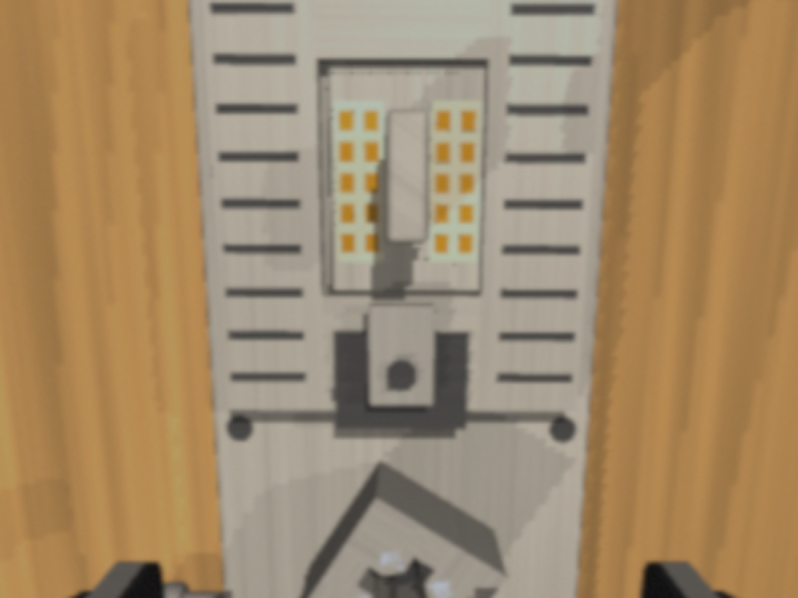

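The carrier is seated flush and square: the plate at (330-480, 65-293) lies inside the pocket with an even gap, and the toe is clear. Now the key: clearances first.

```bash
python3 - <<'E'
from workcell import env
from h import *
w1=load("w1")
K=np.array([.4143,-.3169])
for n,uv,z in[("orgR",(560,330),.08),("org",(359,448),.08),("purple",(496,415),.08),("orgL",(274,392),.03),("plug",(385,180),.076)]:
    p=atz(w1,np.array(uv)/1.42,z)[:2]
    for yw in(45,-45):
        a=np.radians(yw);d=p-K;print(n,p.round(3),yw,"along",round(d@[np.cos(a),np.sin(a)],3),"perp",round(d@[-np.sin(a),np.cos(a)],3))
plan(env,[.385,-.345,.17],45)
plan(env,[.385,-.30,.17],-45)
E
```

```text
orgR [ 0.44  -0.428] 45 along -0.06 perp -0.097
orgR [ 0.44  -0.428] -45 along 0.097 perp -0.06
org [ 0.315 -0.332] 45 along -0.08 perp 0.059
org [ 0.315 -0.332] -45 along -0.059 perp -0.08
purple [ 0.37  -0.412] 45 along -0.099 perp -0.036
purple [ 0.37  -0.412] -45 along 0.036 perp -0.099
orgL [ 0.307 -0.259] 45 along -0.035 perp 0.117
orgL [ 0.307 -0.259] -45 along -0.117 perp -0.035
plug [ 0.492 -0.293] 45 along 0.072 perp -0.038
plug [ 0.492 -0.293] -45 along 0.038 perp 0.072
need 11 yaw -0.1 t 10.55 grasp now [ 0.6027 -0.0058  0.1823] w 0.085 F [-0.1 -0.4  0.2]
[1.2, -19.8, 30.9, -0.0715, 0.0001, 0.0002]
[1.2, -21.9, 29.4, -0.0715, 0.0001, 0.0002]
[1.2, -24.0, 27.7, -0.0715, 0.0001, 0.0002]
[1.2, -25.9, 26.0, -0.0715, 0.0001, 0.0002]
[1.2, -27.7, 24.0, -0.0715, 0.0001, 0.0002]
[1.2, -29.3, 22.0, -0.0715, 0.0001, 0.0002]
[1.1, -30.8, 19.9, -0.0715, 0.0001, 0.0002]
[1.1, -32.2, 17.6, -0.0715, 0.0001, 0.0002]
[1.1, -33.3, 15.3, -0.0715, 0.0001, 0.0002]
[1.1, -34.3, 12.8, -0.0715, 0.0001, 0.0002]
[1.1, -35.2, 10.4, -0.0715, 0.0001, 0.0002]
need 10 yaw -0.1 t 10.55 grasp now [ 0.6027 -0.0058  0.1823] w 0.085 F [-0.1 -0.4  0.2]
[1.3, -21.7, 29.5, 0.0784, 0.0002, 0.0001]
[1.3, -19.4, 31.1, 0.0784, 0.0002, 0.0001]
[1.3, -16.9, 32.5, 0.0784, 0.0002, 0.0001]
[1.3, -14.3, 33.7, 0.0784, 0.0002, 0.0001]
[1.3, -11.6, 34.7, 0.0784, 0.0002, 0.0001]
[1.3, -8.8, 35.5, 0.0784, 0.0002, 0.0001]
[1.3, -6.0, 36.1, 0.0784, 0.0002, 0.0001]
[1.2, -3.2, 36.5, 0.0784, 0.0002, 0.0001]
[1.2, -0.3, 36.6, 0.0784, 0.0002, 0.0001]
[1.2, 2.6, 36.5, 0.0784, 0.0002, 0.0001]
```

```bash
python3 - <<'E'
from workcell import env
from h import *
plan(env,[.386,-.345,.18],-45)
E
```

```text
need 11 yaw -0.1 t 10.55 grasp now [ 0.6027 -0.0058  0.1823] w 0.085 F [-0.1 -0.4  0.2]
[0.3, -19.7, 30.9, 0.0713, 0.0002, 0.0]
[0.3, -17.4, 32.2, 0.0713, 0.0002, 0.0]
[0.3, -15.1, 33.4, 0.0713, 0.0002, 0.0]
[0.3, -12.7, 34.4, 0.0713, 0.0002, 0.0]
[0.2, -10.2, 35.2, 0.0713, 0.0002, 0.0]
[0.2, -7.7, 35.8, 0.0713, 0.0002, 0.0]
[0.2, -5.1, 36.3, 0.0713, 0.0002, 0.0]
[0.2, -2.5, 36.5, 0.0713, 0.0002, 0.0]
[0.2, 0.1, 36.6, 0.0713, 0.0002, 0.0]
[0.2, 2.7, 36.5, 0.0713, 0.0002, 0.0]
[0.2, 5.3, 36.2, 0.0713, 0.0002, 0.0]
```

Emit:
{"api": "carry_out", "payload": {
  "deltas": [
    [0,-20,31,0.07,0,0,85],
    [0,-17,32,0.07,0,0,85],
    [0,-15,33,0.07,0,0,85],
    [0,-13,34,0.07,0,0,85],
    [0,0,0,0,0,0,85]
  ]
}}

```text
t: 10.97
position: [0.5211, -0.1261, 0.3306]
tool_rot: [-0.421, -0.564, -0.427, 0.568]
ft_force: [0.4, 0.1, -0.5]
grip_width: 0.0853
```

```bash
python3 - <<'E'
from workcell import env
from h import *
w=snap(env,"wrist","w7");S=env.state();print(S["dq"].round(2),proj(w,[.602,-.0626,.062]))
plan(env,[.386,-.345,.18],-45)
E
```

```text
[ 0.06  0.02 -0.03  0.02  0.   -0.01] [363.17865283  99.29951343]
need 7 yaw -16.2 t 11.0167 grasp now [ 0.5207 -0.1235  0.1757] w 0.085 F [-0.1  0.7 -0. ]
[-0.6, -9.9, 35.7, 0.0719, -0.0001, 0.0014]
[-0.6, -7.3, 36.3, 0.0719, -0.0001, 0.0014]
[-0.6, -4.7, 36.7, 0.0719, -0.0001, 0.0014]
[-0.6, -2.0, 37.0, 0.0719, -0.0001, 0.0014]
[-0.6, 0.7, 37.0, 0.0719, -0.0001, 0.0014]
[-0.6, 3.3, 36.9, 0.0719, -0.0001, 0.0014]
[-0.6, 6.0, 36.5, 0.0719, -0.0001, 0.0014]
```

Emit:
{"api": "carry_out", "payload": {
  "deltas": [
    [-1,-10,36,0.072,0,0.001,85],
    [-1,-7,36,0.072,0,0.001,85],
    [-1,-5,37,0.072,0,0.001,85],
    [0,-2,37,0.072,0,0.001,85],
    [0,1,37,0.072,0,0.001,85]
  ]
}}

```text
t: 11.43
position: [0.4262, -0.2762, 0.3275]
tool_rot: [0.313, 0.631, 0.324, -0.631]
ft_force: [-0.2, 0.3, -0.4]
grip_width: 0.0851
```

Emit:
{"api": "carry_out", "payload": {
  "deltas": [
    [0,3,37,0.072,0,0.001,85],
    [0,6,36,0.072,0,0.001,85],
    [0,0,0,0,0,0,85],
    [0,0,0,0,0,0,85],
    [0,0,0,0,0,0,85]
  ]
}}

```text
t: 11.85
position: [0.3863, -0.3415, 0.3225]
tool_rot: [-0.263, -0.653, -0.276, 0.654]
ft_force: [0.2, -0.0, -0.4]
grip_width: 0.0851
```

```bash
python3 - <<'E'
from workcell import env
from h import *
w=snap(env,"wrist","w8")
plan(env,[.386,-.345,.16],-45)
u=proj(w,[.4143,-.3169,.09]);print(u)
w7=load("w7")
x0,y0=np.clip((u-[50,75]).astype(int),0,None);print(x0,y0)
a=w["image"][y0:y0+150,x0:x0+100];b=w7["image"][25:175,313:413]
cv2.imwrite("pics/c8.png",np.hstack([cv2.resize(i,(400,600),interpolation=cv2.INTER_CUBIC) for i in(a,b)]))
E
```

```text
need 1 yaw -45.1 t 11.9 grasp now [ 0.3853 -0.3383  0.1677] w 0.0846 F [ 0.8  1.  -0.1]
[7.6, 2.6, 3.3, -0.0016, -0.0068, 0.0175]
[289.30950771 170.39909835]
239 95
```

View pics/c8.png

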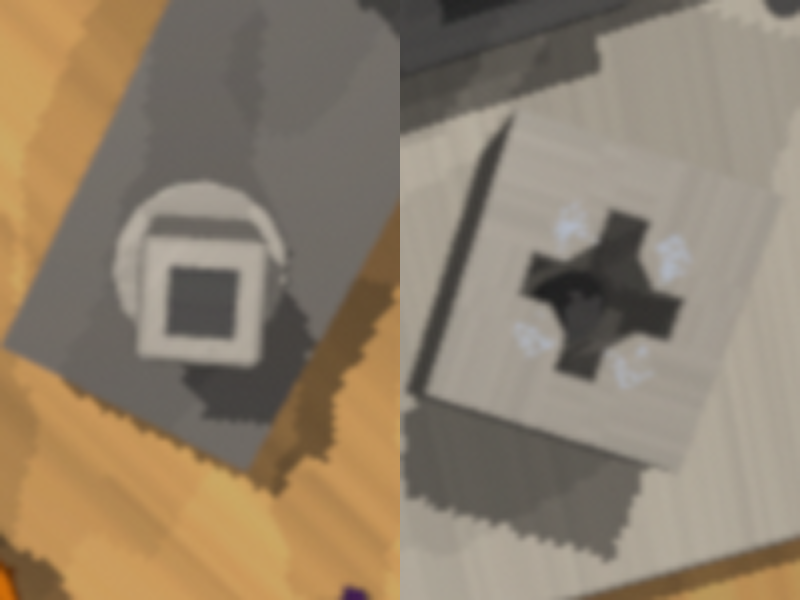

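Left: the key head's top corners are (147,236), (268,240), (262,365) and (138,357), the jaws nearly square to it. Right: the boss's top corners are (115,118), (380,195), (280,470) and (27,395), and the cross centre is (203,295), with arms to (230,214), (278,317), (177,376) and (128,275).

```bash
python3 - <<'E'
from workcell import env
from h import *
w7,w8,w1,w2=map(load,("w7","w8","w1","w2"))
f8=lambda p:np.array(p)/4+[239,95]
f7=lambda p:np.array(p)/4+[313,25]
K=[(147,236),(268,240),(262,365),(138,357)];B=[(115,118),(380,195),(280,470),(27,395)]
for n,w,f,L,z in(("key",w8,f8,K,.09),("boss",w7,f7,B,.062),("cross",w7,f7,[(230,214),(278,317),(177,376),(128,275)],.062)):
    q=np.array([atz(w,f(p),z) for p in L]);e=np.roll(q,-1,0)-q;print(n,q.mean(0).round(4),np.linalg.norm(e,axis=1).round(4),[ang(v).round(1) for v in e])
    if n=="cross":print([ang(q[i]-q[i-2]).round(1) for i in(0,1)],np.linalg.norm(q[0]-q[2]),np.linalg.norm(q[1]-q[3]))
print(tri([(w7,f7((203,295))),(w2,np.array((610,284))/2.85+[105,80])]))
print(tri([(w8,f8(np.mean(K,0))),(w1,np.array((381,318))/1.42)]))
E
```

```text
key [ 0.4147 -0.317   0.09  ] [0.0203 0.0213 0.0214 0.0207] [np.float64(-46.9), np.float64(-136.6), np.float64(131.4), np.float64(40.4)]
boss [ 0.6018 -0.0628  0.062 ] [0.0509 0.0514 0.0516 0.0504] [np.float64(-31.0), np.float64(-121.8), np.float64(147.9), np.float64(57.3)]
cross [ 0.6025 -0.0626  0.062 ] [0.0208 0.0211 0.0209 0.021 ] [np.float64(-76.2), np.float64(-165.9), np.float64(103.5), np.float64(13.9)]
[np.float64(58.5), np.float64(-30.9)] 0.029749728944281555 0.029564689467518602
(array([ 0.60212535, -0.06234658,  0.06343584]), [array([0., 0.]), array([-0.,  0.])])
(array([ 0.41504032, -0.3164904 ,  0.09128413]), [array([-0.3, -0.4]), array([0.3, 0.2])])
```

```bash
python3 - <<'E'
from workcell import env
from h import *
plan(env,[.4149,-.3168,.125],-47,3)
E
```

```text
need 2 yaw -45.1 t 11.9 grasp now [ 0.3853 -0.3383  0.1677] w 0.0846 F [ 0.8  1.  -0.1]
[14.3, 1.2, -12.3, 0.0111, -0.0021, 0.0059]
[14.3, 1.0, -12.3, 0.0111, -0.0021, 0.0059]
[14.3, 0.8, -12.4, 0.0111, -0.0021, 0.0059]
```

Emit:
{"api": "carry_out", "payload": {
  "deltas": [
    [14,1,-12,0.011,-0.002,0.006,70],
    [14,1,-12,0.011,-0.002,0.006,70],
    [14,1,-12,0.011,-0.002,0.006,70],
    [0,0,0,0,0,0,70],
    [0,0,0,0,0,0,70]
  ]
}}

```text
t: 12.32
position: [0.4198, -0.3101, 0.2788]
tool_rot: [0.263, 0.657, 0.263, -0.656]
ft_force: [0.2, -0.2, 0.7]
grip_width: 0.0702
```

```bash
python3 - <<'E'
from workcell import env
from h import *
plan(env,[.4149,-.3168,.071],-47,2)
E
```

```text
need 2 yaw -46.3 t 12.3167 grasp now [ 0.42   -0.31    0.1241] w 0.0702 F [ 0.2 -0.2  0.7]
[26.5, 0.7, 4.1, 0.0065, -0.0007, -0.0002]
[26.5, 0.8, 4.1, 0.0065, -0.0007, -0.0002]
```

Emit:
{"api": "carry_out", "payload": {
  "deltas": [
    [13,1,4,0.006,0,0,60],
    [13,1,4,0.006,0,0,60],
    [13,0,0,0,0,0,60],
    [10,0,0,0,0,0,60],
    [0,0,0,0,0,0,60]
  ]
}}

```text
t: 12.73
position: [0.4177, -0.316, 0.2322]
tool_rot: [0.264, 0.658, 0.261, -0.655]
ft_force: [-0.2, -0.2, -0.9]
grip_width: 0.0601
```

```bash
python3 - <<'E'
from workcell import env
from h import *
plan(env,[.4149,-.3168,.071],-47,1)
E
```

```text
need 1 yaw -46.4 t 12.7333 grasp now [ 0.4184 -0.3165  0.0775] w 0.0601 F [-0.2 -0.2 -0.9]
[6.5, -1.4, 2.6, 0.0106, -0.0011, -0.0054]
```

Emit:
{"api": "carry_out", "payload": {
  "deltas": [
    [6,-1,3,0.01,0,-0.005,40],
    [1,-1,0,0,0,0,30],
    [0,0,0,0,0,0,5],
    [0,0,0,0,0,0,5],
    [0,0,0,0,0,0,5]
  ],
  "newtons": 90
}}

```text
t: 13.15
position: [0.4145, -0.3172, 0.2271]
tool_rot: [0.26, 0.658, 0.259, -0.657]
ft_force: [-1.1, -0.2, -1.4]
grip_width: 0.0211
```

Emit:
{"api": "carry_out", "payload": {
  "deltas": [
    [0,0,0,0,0,0,5],
    [0,0,0,0,0,0,5],
    [0,0,0,0,0,0,5],
    [0,0,0,0,0,0,5],
    [0,0,0,0,0,0,5]
  ]
}}

```text
t: 13.57
position: [0.4144, -0.3171, 0.2273]
tool_rot: [0.26, 0.658, 0.259, -0.657]
ft_force: [-0.2, 0.5, -1.7]
grip_width: 0.0213
```

```bash
python3 - <<'E'
from workcell import env
from h import *
plan(env,[.4149,-.3168,.071],-47,1)
plan(env,[.4149,-.3168,.15],-47,1)
E
```

```text
need 1 yaw -46.9 t 13.5667 grasp now [ 0.4148 -0.3172  0.0726] w 0.0213 F [-0.2  0.5 -1.7]
[1.6, 0.1, -0.5, 0.0012, -0.0008, -0.0025]
need 3 yaw -46.9 t 13.5667 grasp now [ 0.4148 -0.3172  0.0726] w 0.0213 F [-0.2  0.5 -1.7]
[-77.4, 0.3, -0.6, 0.0012, -0.0008, -0.0025]
```

Emit:
{"api": "carry_out", "payload": {
  "deltas": [
    [-5,0,0,0,0,-0.002,5],
    [-15,0,0,0,0,0,5],
    [-25,0,0,0,0,0,5],
    [-30,0,0,0,0,0,5],
    [-15,0,0,0,0,0,5]
  ]
}}

```text
t: 13.98
position: [0.4129, -0.3154, 0.3162]
tool_rot: [-0.255, -0.657, -0.264, 0.659]
ft_force: [0.6, -0.6, -1.2]
grip_width: 0.0206
```

```bash
python3 - <<'E'
from workcell import env
from h import *
plan(env,[.6022,-.0626,.16],-31.5)
E
```

```text
need 9 yaw -46.9 t 13.9833 grasp now [ 0.4118 -0.3139  0.1616] w 0.0206 F [ 0.6 -0.6 -1.2]
[0.3, -6.2, -34.5, -0.0299, -0.0004, 0.0013]
[0.3, -5.1, -34.7, -0.0299, -0.0004, 0.0013]
[0.3, -4.1, -34.9, -0.0299, -0.0004, 0.0013]
[0.2, -3.0, -35.0, -0.0299, -0.0004, 0.0013]
[0.2, -2.0, -35.0, -0.0299, -0.0004, 0.0013]
[0.2, -0.9, -35.1, -0.0299, -0.0004, 0.0013]
[0.2, 0.1, -35.1, -0.0299, -0.0004, 0.0013]
[0.2, 1.2, -35.1, -0.0299, -0.0004, 0.0013]
[0.2, 2.2, -35.0, -0.0299, -0.0004, 0.0013]
```

Emit:
{"api": "carry_out", "payload": {
  "deltas": [
    [-1,-6,-35,-0.03,0,0.001,5],
    [0,-5,-35,-0.03,0,0.001,5],
    [0,-4,-35,-0.03,0,0.001,5],
    [0,-3,-35,-0.03,0,0.001,5],
    [0,-2,-35,-0.03,0,0.001,5]
  ]
}}

```text
t: 14.4
position: [0.5214, -0.1771, 0.3272]
tool_rot: [0.309, 0.639, 0.303, -0.636]
ft_force: [-0.2, -1.6, -1.9]
grip_width: 0.0213
```

Emit:
{"api": "carry_out", "payload": {
  "deltas": [
    [0,-1,-35,-0.03,0,0.001,5],
    [0,0,-35,-0.03,0,0.001,5],
    [0,1,-30,-0.03,0,0.001,5],
    [0,0,0,0,0,0,5],
    [0,0,0,0,0,0,5]
  ]
}}

```text
t: 14.82
position: [0.5867, -0.0864, 0.3293]
tool_rot: [0.343, 0.623, 0.334, -0.618]
ft_force: [-1.4, -0.5, -2.7]
grip_width: 0.0212
```

```bash
python3 - <<'E'
from workcell import env
from h import *
plan(env,[.6022,-.0626,.15],-31.5)
E
```

```text
need 1 yaw -32.8 t 14.8167 grasp now [ 0.5887 -0.0876  0.1746] w 0.0212 F [-1.4 -0.5 -2.7]
[24.6, -0.2, -28.4, -0.0224, -0.0005, -0.0147]
```

Emit:
{"api": "carry_out", "payload": {
  "deltas": [
    [7,0,-14,-0.011,0,-0.007,5],
    [7,0,-14,-0.011,0,-0.007,5],
    [3,0,0,0,0,0,5],
    [0,0,0,0,0,0,5],
    [0,0,0,0,0,0,5]
  ]
}}

```text
t: 15.23
position: [0.6016, -0.0637, 0.3118]
tool_rot: [-0.345, -0.617, -0.345, 0.618]
ft_force: [-0.4, 0.8, -2.0]
grip_width: 0.0212
```

```bash
python3 - <<'E'
from workcell import env
from h import *
plan(env,[.6022,-.0626,.14],-31.5)
E
```

```text
need 1 yaw -31.6 t 15.2333 grasp now [ 0.6014 -0.0638  0.1571] w 0.0212 F [-0.4  0.8 -2. ]
[17.1, -0.1, -1.3, -0.0017, 0.001, 0.0006]
```

Emit:
{"api": "carry_out", "payload": {
  "deltas": [
    [8,0,-1,0,0.001,0,5],
    [8,0,-1,0,0,0,5],
    [6,0,0,0,0,0,5],
    [4,0,0,0,0,0,5],
    [3,0,0,0,0,0,5]
  ]
}}

```text
t: 15.65
position: [0.602, -0.0644, 0.2808]
tool_rot: [-0.344, -0.618, -0.344, 0.618]
ft_force: [-0.9, -0.1, -1.7]
grip_width: 0.021
```

```bash
python3 - <<'E'
from workcell import env
from h import *
plan(env,[.6022,-.0626,.12],-31.5)
E
```

```text
need 1 yaw -31.8 t 15.65 grasp now [ 0.6021 -0.0645  0.1261] w 0.021 F [-0.9 -0.1 -1.7]
[6.1, -0.8, -1.6, -0.0053, 0.0005, -0.0005]
```

Emit:
{"api": "carry_out", "payload": {
  "deltas": [
    [3,-1,-2,-0.005,0,0,5],
    [3,0,0,0,0,0,5],
    [3,0,0,0,0,0,5],
    [3,0,0,0,0,0,5],
    [3,0,0,0,0,0,5]
  ]
}}

```text
t: 16.07
position: [0.6021, -0.0621, 0.2639]
tool_rot: [-0.346, -0.617, -0.345, 0.617]
ft_force: [0.2, 0.6, -1.9]
grip_width: 0.0212
```

```bash
python3 - <<'E'
from workcell import env
from h import *
plan(env,[.6022,-.0626,.1026],-31.5)
E
```

```text
need 1 yaw -31.5 t 16.0667 grasp now [ 0.602  -0.0622  0.1092] w 0.0212 F [ 0.2  0.6 -1.9]
[6.6, 0.3, 0.3, -0.0001, 0.0006, -0.0]
```

Emit:
{"api": "carry_out", "payload": {
  "deltas": [
    [3,0,0,0,0,0,5],
    [3,0,0,0,0,0,5],
    [3,0,0,0,0,0,5],
    [3,0,0,0,0,0,5],
    [3,0,0,0,0,0,5]
  ]
}}

```text
t: 16.48
position: [0.6025, -0.0621, 0.2502]
tool_rot: [-0.346, -0.617, -0.345, 0.617]
ft_force: [-3.2, 1.1, 7.9]
grip_width: 0.021
```

Emit:
{"api": "carry_out", "payload": {
  "deltas": [
    [3,0,0,0,0,0,5],
    [3,0,0,0,0,0,5],
    [3,0,0,0,0,0,5],
    [3,0,0,0,0,0,5],
    [3,0,0,0,0,0,5]
  ]
}}

```text
t: 16.9
position: [0.6036, -0.0621, 0.2487]
tool_rot: [-0.346, -0.615, -0.347, 0.618]
ft_force: [-10.0, 1.3, 18.5]
grip_width: 0.0209
```

```bash
python3 - <<'E'
from workcell import env
from h import *
plan(env,[.6022,-.0626,.0946],-31.5)
E
```

```text
need 1 yaw -31.4 t 16.9 grasp now [ 0.6028 -0.0623  0.094 ] w 0.0209 F [-10.    1.3  18.5]
[-0.6, -0.9, 1.2, 0.0024, 0.0039, 0.0035]
```

Emit:
{"api": "carry_out", "payload": {
  "deltas": [
    [3,-0.5,0.5,0.002,0.003,0.003,5],
    [3,-0.5,0.5,0,0,0,5],
    [3,0,0,0,0,0,5],
    [3,0,0,0,0,0,5],
    [4,0,0,0,0,0,5]
  ]
}}

```text
t: 17.32
position: [0.6035, -0.0621, 0.2486]
tool_rot: [-0.346, -0.615, -0.347, 0.618]
ft_force: [-16.5, 3.5, 30.1]
grip_width: 0.0207
```

```bash
python3 - <<'E'
from workcell import env
from h import *
plan(env,[.6022,-.0626,.0946],-31.5)
w=snap(env,"wrist","w9");s=snap(env,"scene","s9")
plan(env,[.6022,-.0626,.0946],-31.5,1)
u=proj(s,[.602,-.03,.06]).astype(int)
x0=max(u[0]-60,0);y0=u[1]-70
a=cv2.resize(s["image"][y0:y0+125,x0:x0+120],(400,416),interpolation=cv2.INTER_CUBIC);b=cv2.resize(w["image"][40:340,130:430],(400,400),interpolation=cv2.INTER_CUBIC)
cv2.imwrite("pics/c9.png",np.hstack([a[:400],b]))
E
```

```text
need 1 yaw -31.3 t 17.3167 grasp now [ 0.6029 -0.0623  0.0939] w 0.0207 F [-16.5   3.5  30.1]
[-0.7, -0.9, 1.1, 0.0031, 0.0033, 0.0029]
need 1 yaw -31.3 t 17.4167 grasp now [ 0.6029 -0.0623  0.0939] w 0.0209 F [-14.2   2.   23.6]
[-0.7, -0.9, 1.1, 0.003, 0.0032, 0.0029]
```

View pics/c9.png

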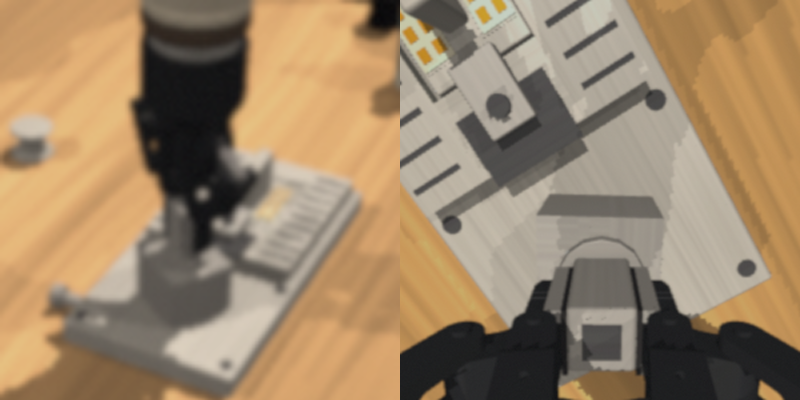

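The last view shows the collar flat on the boss, the key's head square in the jaws, and the toe slid over the plate edge. I'll check that the push holds, then hand in.

```bash
python3 - <<'E'
from workcell import env
from h import *
for _ in range(6):
    env.read_camera("wrist");S=env.state();print(S["t"],S["ft_force"].round(1),tcpg(env).round(4),S["grip_width"].round(4))
if S["ft_force"][2]>16: env.job_done();print("done")
E
```

```text
Traceback (most recent call last):
AttributeError: 'float' object has no attribute 'round'
```

```bash
python3 - <<'E'
from workcell import env
from h import *
for _ in range(6):
    env.read_camera("wrist");S=env.state();print(S["t"],S["ft_force"].round(1),tcpg(env).round(4),round(S["grip_width"],4))
if S["ft_force"][2]>16: env.job_done();print("done")
E
```

```text
17.5167 [-13.6   3.2  25.3] [ 0.6028 -0.0623  0.0939] 0.0212
17.5667 [-13.9   3.3  23.7] [ 0.6028 -0.0623  0.0939] 0.021
17.6167 [-13.7   3.   24.2] [ 0.6029 -0.0623  0.0939] 0.0209
17.6667 [-14.    3.5  25. ] [ 0.6028 -0.0623  0.0939] 0.021
17.7167 [-13.2   2.6  24.8] [ 0.6029 -0.0623  0.0939] 0.0208
17.7667 [-13.3   2.4  23.4] [ 0.6028 -0.0623  0.0939] 0.0208
the job is handed in; nothing more can be done
done
```

The carrier is seated flat and square in the pocket and released. The key is in the splined socket, pressed fully home and still gripped. I handed the job in at 17.8 s of the 61 s allowed.

- **Carrier:** the picture taken after release shows it flush with the pocket walls, with an even gap all round.
- **Key alignment:** I turned the key to the boss angle measured from the images (about -31.5°) before inserting it, so the splines meshed on the way down and no searching turn was needed.
- **Key home:** the gripper stopped within 1 mm of the computed home height (0.0939 m against 0.0946 m). Pressing about 12 N harder moved it only 0.1 mm. The last picture shows the collar on the boss and the clamp toe slid over the carrier's edge.
- **Push when handed in:** about 24 N downward, steady over the last readings and above the 11 N the spring needs.
- **What disagreed:** a side load of about 13 N along x remained, from the tool being roughly 1 mm off, and a small correction did not remove it.
- **Not checked:** I did not take a last picture of the bystander objects, but no contact with them was felt.

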